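# Lay a cast cover on its machined face and slide it up to the stop

## Task

The square cast cover has been left standing on edge on the checking plate. Tip it over onto its machined face, boss side up, easing it all the way down rather than letting it slap onto the plate, then bring it gently up against the stop bar until one edge sits flush along the bar, ready for the dial gauge. Leave it lying there, not hanging over the plate's sides, and do not disturb the jar, the pen block or the ink stamp beside the plate.

Things in the scene. Friction and masses are not known exactly. Their poses are not given: they have to be found in the camera images.
- cover: Square die-cast cover, 150 x 150 x 36 mm, 0.5 to 0.95 kg, blue-grey paint, bright bare rim on its machined face. Starts standing on one edge, face to the robot's right, back to the stop bar. Origin: middle of that edge, mid-thickness. z: to the opposite edge (at z = 150 mm), y along the edge (sides +-75 mm), x from machined face (x = -18 mm) to painted back (x = +18 mm). Lying right, x points up.
- cover_mid (a point): Centre of the cover (x = y = 0, z = 75 mm in its frame), axes as the cover's; 18 mm above the plate when it lies on its face. On the back a round boss 70 mm across stands 8 mm proud; the face is a flat rim 15 mm wide round a recess 8 mm deep. Lying, it slides under 2 to 7 N; if a corner meets the bar first it can jam: then press where the edge hangs back, 10 to 18 N.
- cover_top (a point): Middle of the machined face's top edge as it stands (x = -18, y = 0, z = 150 mm in the cover's frame). 1 to 2 N here towards the face side leans the cover; past about 13 degrees it falls by itself and would slap down at over 10 rad/s. Let go with this edge within 20 mm of the plate it lands softly.
- plate: Fixed steel checking plate on rubber feet, 330 (x) x 250 mm (y), top 28 mm above the desk. Origin: centre of its footprint at desk height; x (roughly to the robot's left) towards the stop bar, z up. At x = 144, y = -102 mm stands a fixed dial gauge: 34 mm foot, 14 mm post up to 190 mm above the desk, arm turned away to -y at 135 mm height, dial 56 mm across at y = -192 mm.
- stop: Fixed dark steel stop bar on the plate, 190 mm long (y), 20 mm thick, 22 mm high (screw heads to 28 mm). Origin: middle of the foot of its ground face, at the plate's top; axes as the plate's, x into the bar. A cover lying flush has its centre at x = -75 mm. The standing cover starts 15 to 35 mm short of it, turned up to 9 degrees to it.
- paste_jar: Loose yellow jar with black cap, 58 mm across, 62 mm high, standing on the desk past the stop bar's end of the plate; origin at the centre of its underside. Leave alone.
- pen_block: Loose wooden pen block, 70 x 100 x 45 mm, on the desk, on the plate's far side; origin at the centre of its underside. Leave alone.
- ink_stamp: Loose wooden ink stamp, 42 x 26 mm foot, 70 mm high, on the desk, on the plate's far side; origin at the centre of its underside. Leave alone.
Not all that is in view belongs to the job. Of the things like the cover, leave any that is green or purple; of the rest the smaller one is meant.

How it is judged:
At the end, for the whole second after the job is handed in: The cover lies at rest on its machined face on the plate, boss up (within 0.04 rad, centre 15 to 21 mm above the plate), one edge flush along the stop bar (centre at most 78 mm before the bar's face, within 0.03 rad of square) and its centre within 45 mm of the bar's middle (angle between cover's own x axis and vertical below 0.04 rad and z of cover_mid in the frame of stop between 0.015 and 0.021 m and x of cover_mid in the frame of stop above -0.078 m and y of cover_mid in the frame of stop between -0.045 and 0.045 m and (angle between the z axis of cover and the x axis of stop, either way round below 0.03 rad or angle between the y axis of cover and the x axis of stop, either way round below 0.03 rad) and linear speed of cover below 0.01 m/s); the robot touches nothing.
It fails at once if the cover is slammed or dropped instead of eased down (it turns faster than 6 rad/s) (angular speed of cover above 6 rad/s).
It fails at once if the cover is pressed on the stop bar with more than 40 N (contact force between cover and stop above 40 N).
It fails at once if the jar, the pen block or the ink stamp is shifted by more than 20 mm (distance of any of paste_jar, pen_block, ink_stamp from where it was at the start of the episode above 0.02 m).
It also fails if it takes over 72 s, if anything falls off the work surface, if the arm or the gripper's body presses on something with over 40 N, if the wrist force passes 120 N, or if a joint passes its speed limit or range.

## Robot

A 6-joint arm with a two-finger parallel gripper is mounted at the origin on the work surface. World frame = base frame: x ahead of the robot, y to its left, z up, the work surface at z = 0. Lengths are in m, angles in rad, forces in N, time in s.
With the tool pointing down it reaches from about 0.375 to 0.9 m from the base axis. Payload 3.1 kg.
Tool frame: the origin (TCP) lies between the finger pads; the fingertips stand 22 mm ahead of it and the grasp point (between the pads) lies 3 mm ahead of it; z points along the fingers, y is the direction in which the jaws open and shut (so a half turn about z gives the same grasp; the last joint's range is limited). The gripper opens to 87 mm and grips with 3 to 60 N. Pads are 19 mm wide; open, the fingers measure 117 mm over their backs; the gripper's body (75 mm by 190 mm) begins 51 mm behind the grasp point.
Start: joints at [0.93, 0.527, 1.433, -0, 1.181, -0.178], TCP at [0.278, 0.56, 0.245] pointing down, gripper open.
Joint ranges: [-3.08, 3.08], [-0.75, 2.2], [0.22, 2.44], [-1.43, 4.57], [0, 2.65], [-2.85, 2.85]. Speed limits (rad/s): [2.79, 2.79, 3.14, 3.14, 3.14, 3.14].

## Interface

Orientations are given as a unit quaternion [w, x, y, z].
In Python, from workcell import readout, cams, r gives the robot as it stands. The module is installed in compiled form; this text tells all that it offers.
- The arm moves only by the tool move_arm, never from a script. Its argument "commands" is text: rows parted by semicolons, each of 7 numbers parted by spaces: the opening in per cent of the stroke, from 0 (shut) to 100 (fully open), then the shift along the tool's x, y, z in units of 30 mm (1.0 is 30 mm), then the turn, a rotation vector about the tool's x, y, z in units of 6 degrees (1.0 is 6 degrees). In form: hand dx dy dz wx wy wz; .... A call has 1 to 12 rows; each row is the pose to reach, as a shift and turn from the pose commanded when the call began, along the tool's axes at that moment; what a row does not reach only later rows make up. A row lasts 1/12 s, in which the tool goes at most 41.7 mm and 7.16 degrees, less where a joint would pass 70% of its speed; a pose out of reach is approached as far as the arm can. A call with a gripper value outside its range is refused whole. The fingers move at their own pace and stop on an object; "grip_force" is the grip in N (left out, the last holds). Time passes only in rows, so rows that repeat a pose let the fingers close. It gives the time, the measured TCP pose, the force and the opening at its end, in the units of the state.
- readout.sense(): the state, without advancing time (a new reading comes with each control period).
- cams.grab_frame(name): name is "scene" or "top" or "wrist"; returns the picture (480x640x3 uint8, red, green, blue); there is no depth.
- cams.camera_model(name): a dict with "intrinsics" (3x3 intrinsics, pixels), "rvec" (rotation vector, rad) and "tvec" (3), from world to camera coordinates, as OpenCV has them. Camera axes: x right, y down, z forward; pixel columns grow to the right and rows downward; lengths in m; the calibration is good to about 2 mm. A picture is of the moment at which its call begins: read the wrist's pose just before it. camera_model takes no time and is no camera call; for the wrist camera it gives the pose at the moment of the call.
- r.sign_off(): hands the job in, once; it reports no verdict.
The state is a dict: "time_s": time; "joints": joint angles; "joint_vel": joint speeds; "joint_efforts": joint torques, N m; "position": TCP position; "ee_rot": TCP orientation; "ft_force": force on the tool from outside, world axes, zero at the start; "wrist_torque": the same for the moment, N m; "grip_width": finger opening in m.
Only numpy, scipy, OpenCV 4.12 (cv2) and the standard library are available. Lean on these libraries where they do the work, as an engineer would, in place of code of your own. Each camera call takes 0.05 s, during which the arm holds its last target.

## Working session

There is one attempt and no reset: what is moved stays moved. The work goes in short steps, Python scripts to look and compute and a tool call to move; the robot and the scene stay as the last step left them, time stands still between calls to the robot, and variables do not carry over. Pictures are saved under pics/ and viewed, and the job is handed in when it is done.

Besides the shell and the picture viewer there is one more tool, called after "Emit:" in YAML: its name, and indented under it one key for each argument. move_arm: Moves the arm, as the interface text tells. Its arguments: {"type":"object","properties":{"commands":{"type":"string"},"grip_force":{"type":"number"}},"required":["commands"]}

```bash
mkdir -p pics; cat > h.py <<'E'
import numpy as np, cv2
from scipy.spatial.transform import Rotation as R
from workcell import readout, cams, r
def cam(n):
    m=cams.camera_model(n); K=np.array(m["intrinsics"]); Rm=R.from_rotvec(np.array(m["rvec"]).ravel()).as_matrix(); t=np.array(m["tvec"]).ravel()
    return K,Rm,t
def ray(n,uv):
    K,Rm,t=cam(n); uv=np.atleast_2d(uv).astype(float)
    d=np.c_[uv,np.ones(len(uv))]@np.linalg.inv(K).T@Rm
    return -Rm.T@t,d
def onz(n,uv,z):
    o,d=ray(n,uv); return o+d*((z-o[2])/d[:,2])[:,None]
def proj(n,P):
    K,Rm,t=cam(n); p=(np.atleast_2d(P)@Rm.T+t)@K.T; return p[:,:2]/p[:,2:]
def save(n,f):
    im=cams.grab_frame(n); cv2.imwrite('pics/'+f,im[:,:,::-1]); return im
def st():
    s=readout.sense(); q=s["ee_rot"]; M=R.from_quat([q[1],q[2],q[3],q[0]]).as_matrix(); return s,np.array(s["position"]),M
E
python3 - <<'E'
from h import *
for n in("scene","top"): save(n,n+'0.png'); K,Rm,t=cam(n); print(n,-Rm.T@t,Rm[2],K[0,0])
s,p,M=st();print(s);print(M)
E
```

```text
scene [ 0.93645097 -0.53877217  1.05580347] [-0.34152743  0.4912261  -0.80128393] 574.00151071798
top [0.45251456 0.04923244 0.98922894] [ 0.13444198  0.00404302 -0.99091322] 442.3263946343551
{'time_s': 0.1, 'joints': array([ 9.30514420e-01,  5.28394000e-01,  1.43377891e+00,  5.00921230e-06,
        1.18142939e+00, -1.78479627e-01]), 'joint_vel': array([-0.00033297, -0.00284676, -0.00339078, -0.0007321 , -0.00054733,
       -0.00059715]), 'joint_efforts': array([-9.61966471e-04, -4.40982449e+01, -1.77151358e+01,  6.34430023e-02,
        5.34508377e-02, -2.95286611e-05]), 'position': array([0.27805609, 0.55903928, 0.24365518]), 'ee_rot': array([-4.02087293e-04,  2.28855653e-01,  9.73459850e-01, -9.20873263e-04]), 'ft_force': array([-0.44534295, -0.44664555,  0.18440924]), 'wrist_torque': array([-0.00257724, -0.04110532,  0.04582477]), 'grip_width': 0.08686748104552384}
[[-8.95249857e-01  4.45562839e-01 -1.20432578e-03]
 [ 4.45564320e-01  8.95248484e-01 -1.60882640e-03]
 [ 3.61337568e-04 -1.97690620e-03 -9.99997981e-01]]
```

View pics/scene0.png

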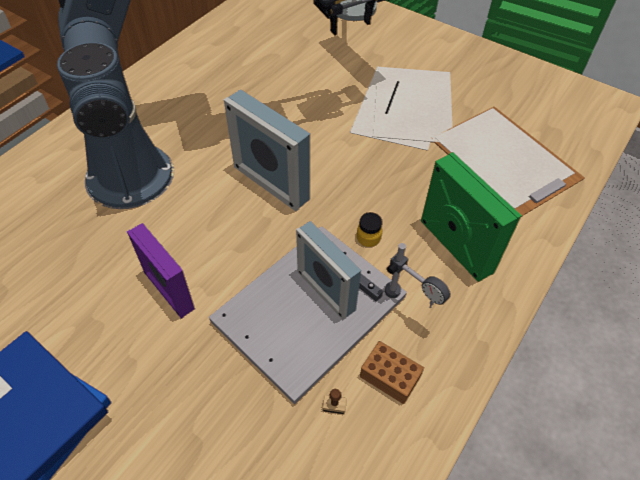

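View pics/top0.png

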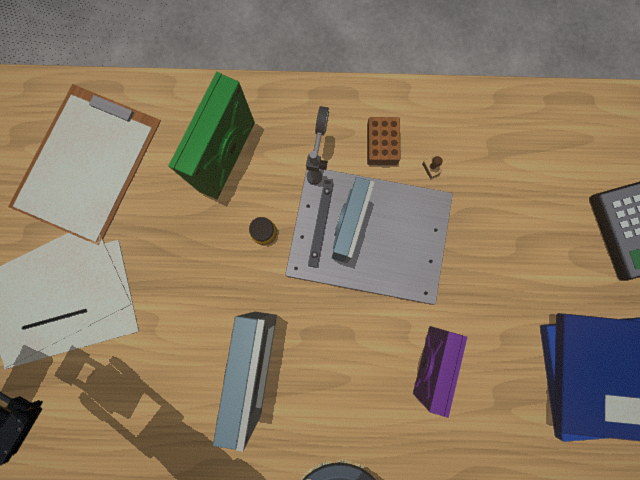

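Candidates in the top view are green at (213,135), purple at (440,370), a large blue-grey one at (245,380) and a small blue-grey one on the plate at (354,218). Green and purple are ruled out, and the smaller of the other two stands on the plate, so that is the cover. I'll confirm it in an enlarged crop.

```bash
python3 - <<'E'
import cv2,numpy as np
a=cv2.imread('pics/top0.png')[155:315,275:465]; b=cv2.imread('pics/scene0.png')[215:405,205:415]
a=cv2.resize(a,None,fx=4,fy=4,interpolation=cv2.INTER_CUBIC)[:600]
cv2.imwrite('pics/ca.png',a[:600,:760]);
cv2.imwrite('pics/cb.png',cv2.resize(b,None,fx=3,fy=3,interpolation=cv2.INTER_CUBIC))
E
```

```text
(no output)
```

View pics/ca.png

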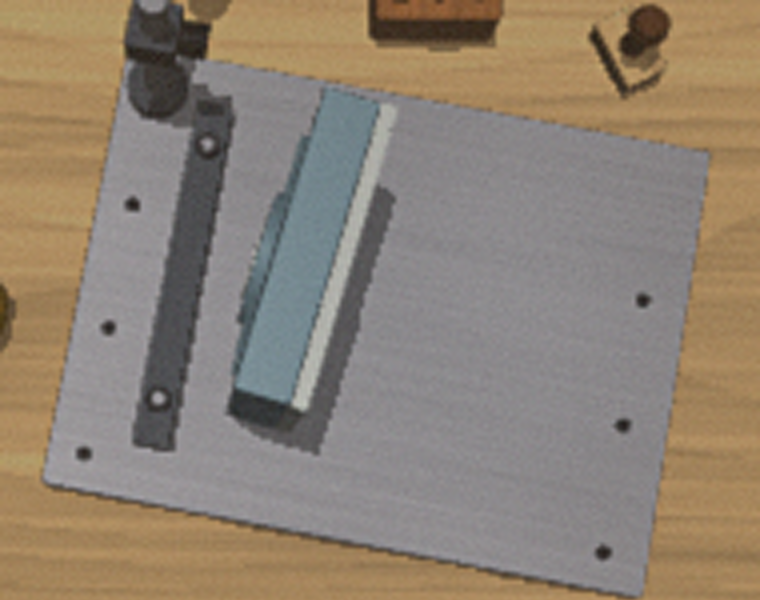

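View pics/cb.png

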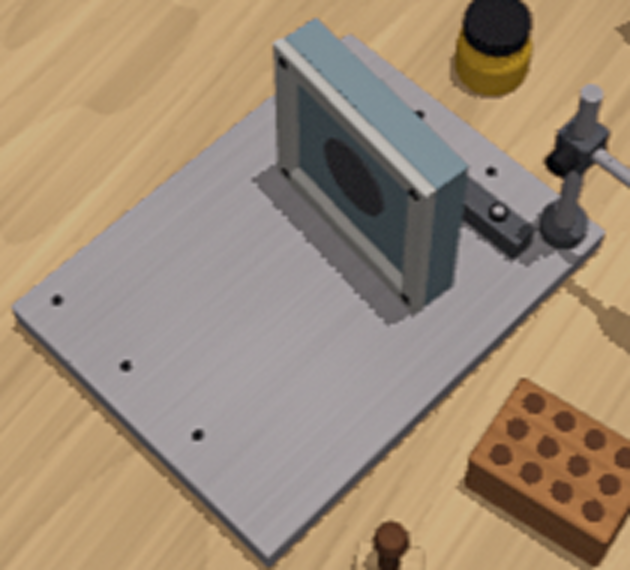

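```bash
python3 - <<'E'
from h import *
np.set_printoptions(precision=4,suppress=True)
f=lambda L:np.array(L)/4.+np.array([275,155])
pc=onz('top',f([(125,62),(710,152),(642,597),(43,482)]),.028);print('plate\n',pc, pc[:,:2].mean(0))
for i in range(4): e=pc[(i+1)%4]-pc[i]; print(np.linalg.norm(e),np.degrees(np.arctan2(e[1],e[0])))
cc=onz('top',f([(324,87),(397,105),(305,411),(234,389)]),.178);print('cover top\n',cc,cc[:,:2].mean(0))
for i in range(4): e=cc[(i+1)%4]-cc[i]; print(np.linalg.norm(e),np.degrees(np.arctan2(e[1],e[0])))
sb=onz('top',f([(233,100),(174,450)]),.050);print('stop\n',sb); e=sb[1]-sb[0];print(np.linalg.norm(e),np.degrees(np.arctan2(e[1],e[0])))
# scene check
g=lambda L:np.array(L)/3.+np.array([205,215])
print('scene cover top corners',onz('scene',g([(318,18),(467,168),(430,193),(277,44)]),.178))
print('scene plate',onz('scene',g([(268,562),(15,310),(603,236)]),.028))
E
```

```text
plate
 [[ 0.7263  0.089   0.028 ]
 [ 0.6834 -0.2373  0.028 ]
 [ 0.4382 -0.1974  0.028 ]
 [ 0.4912  0.1262  0.028 ]] [ 0.5848 -0.0549]
0.3290935142310071 -97.4905397947931
0.24846157809075595 170.7750610466359
0.32796216033772285 80.69891394131326
0.23806727091207308 -8.98887042427936
cover top
 [[ 0.6739 -0.0113  0.178 ]
 [ 0.6661 -0.0457  0.178 ]
 [ 0.5208 -0.0049  0.178 ]
 [ 0.5301  0.0279  0.178 ]] [ 0.5977 -0.0085]
0.03532903305831299 -102.75023440509693
0.1509556829020381 164.319349737371
0.0341202769508241 74.21184614042153
0.14909006647850345 -15.233847814784516
stop
 [[0.7003 0.0286 0.05  ]
 [0.509  0.0556 0.05  ]]
0.1931667674067567 171.96763630065365
scene cover top corners [[ 0.5354  0.0265  0.178 ]
 [ 0.6768 -0.0156  0.178 ]
 [ 0.6683 -0.0438  0.178 ]
 [ 0.5263 -0.0061  0.178 ]]
scene plate [[ 0.688  -0.2406  0.028 ]
 [ 0.446  -0.199   0.028 ]
 [ 0.7397  0.0809  0.028 ]]
```

The crop confirms it: the small blue-grey cover stands on the plate with its bright rim facing right and its boss towards the bar. My plan is to straddle the top edge with the fingers and turn the tool with the cover while it rests on the front finger. Then I ease it down and push it to the bar.

First, a helper that turns target poses into move units.

```bash
cat >> h.py <<'E'
SX=np.array([np.cos(np.radians(81.6)),np.sin(np.radians(81.6)),0]) # stop x axis
S0=np.array([.6047,.042,.028])
def tool(az,p):
    "tool z in vertical plane of azimuth az deg, pitch p deg below horizontal (90=down); y_tool along az when down"
    a=np.radians(az);p=np.radians(p); n=np.array([np.cos(a),np.sin(a),0]);Z=np.array([0,0,1.])
    z=n*np.cos(p)-Z*np.sin(p); y=n*np.sin(p)+Z*np.cos(p); return np.c_[np.cross(y,z),y,z]
def delta(P,M1,p0=None,M0=None):
    if p0 is None: s,p0,M0=st()
    d=M0.T@(np.array(P)-p0)/.03; w=np.degrees(R.from_matrix(M0.T@M1).as_rotvec())/6
    return np.round(np.r_[d,w],2)
E
python3 - <<'E'
from h import *
print(delta([.5,.2,.36],tool(74.6,90)),delta([.6,-.01,.36],tool(74.6,90)))
E
```

```text
[-1.195e+01 -7.430e+00 -3.870e+00 -2.000e-02 -1.000e-02 -1.840e+00] [-1.806e+01 -1.221e+01 -3.860e+00 -2.000e-02 -1.000e-02 -1.840e+00]
```

Emit:
move_arm:
  commands: "55 0 0 -2 0 0 0; 55 0 0 -3.9 0 0 -1; 55 -2 -1.3 -3.9 0 0 -1.8; 55 -3 -1.9 -3.9 0 0 -1.8; 55 -4 -2.5 -3.9 0 0 -1.8; 55 -5 -3.2 -3.9 0 0 -1.8; 55 -6 -3.8 -3.9 0 0 -1.8; 55 -7.2 -4.5 -3.9 0 0 -1.8; 55 -8.4 -5.2 -3.9 0 0 -1.8; 55 -9.6 -6 -3.9 0 0 -1.8; 55 -10.8 -6.7 -3.9 0 0 -1.8; 55 -12 -7.4 -3.9 0 0 -1.8"

```text
time_s: 1.1
position: [0.4957, 0.2082, 0.3613]
ee_rot: [-0.0, 0.136, 0.991, -0.0]
ft_force: [0.7, 1.3, 0.2]
grip_width: 0.0482
```

```bash
python3 - <<'E'
from h import *
s,p,M=st(); print(s['time_s'],p,s['joints'],s['grip_width'])
# test pose: final pose raised by .2
print(delta([.575,-.18,.30],tool(74.6,90)), delta([.575,-.18,.30],tool(74.6,28)))
E
```

```text
1.1 [0.49571511 0.20821064 0.36125567] [ 1.89624388e-01  2.87998602e-01  1.49284824e+00  1.48320783e-04
  1.36158000e+00 -1.10786948e+00] 0.04815052957786823
[-6.040e+00 -1.175e+01  2.040e+00 -0.000e+00 -1.000e-02 -4.000e-02] [ -6.04 -11.75   2.04 -10.34   0.02  -0.04]
```

Emit:
move_arm:
  commands: "55 -1 -1.2 0 0 0 0; 55 -1.5 -2.4 0 0 0 0; 55 -2 -3.5 0 -1 0 0; 55 -2.5 -4.7 0 -2 0 0; 55 -3 -5.9 0 -3 0 0; 55 -3.5 -7 0 -4 0 0; 55 -4 -8.2 0 -5 0 0; 55 -4.5 -9.4 0 -6 0 0; 55 -5 -10.6 0 -7 0 0; 55 -6 -11.7 0.5 -8 0 0; 55 -6 -11.7 1 -9 0 0; 55 -6 -11.7 1.5 -10.3 0 0"

```text
time_s: 2.1
position: [0.5751, -0.1806, 0.3159]
ee_rot: [0.072, 0.118, 0.852, 0.505]
ft_force: [0.3, 0.6, 0.5]
grip_width: 0.0477
```

```bash
python3 - <<'E'
from h import *
s,p,M=st(); print(s['time_s'],p,s['joints']);print(M.round(3)); print(np.degrees(np.arcsin(-M[2,2])))
E
```

```text
2.1 [ 0.57506309 -0.18060593  0.31586762] [-0.86154363  0.65675963  1.41379698  0.84344195  1.76462267 -2.30208907]
[[-0.962  0.128  0.242]
 [ 0.274  0.463  0.843]
 [-0.004  0.877 -0.48 ]]
28.707972567743685
```

```bash
python3 - <<'E'
from h import *
print(delta([.575,-.19,.14],tool(74.6,28)))
E
```

```text
[-0.06 -5.29  2.55 -0.12  0.09 -0.01]
```

Emit:
move_arm:
  commands: "55 0 -1.3 0.6 0 0 0; 55 0 -2.6 1.2 0 0 0; 55 0 -3.9 1.9 0 0 0; 55 0 -5.2 2.5 0 0 0; 55 0 -5.2 2.5 0 0 0"

```text
time_s: 2.52
position: [0.5688, -0.1841, 0.1361]
ee_rot: [0.064, 0.12, 0.851, 0.506]
ft_force: [-0.5, 0.5, -0.5]
grip_width: 0.0475
```

```bash
python3 - <<'E'
from h import *
s,p,M=st(); print(s['time_s'],p,s['joints']); print(np.degrees(np.arcsin(-M[2,2])))
save('scene','scene1.png')
E
```

```text
2.5167 [ 0.56877058 -0.18407091  0.13612197] [-0.86986684  0.90880709  1.47931273  0.80829518  1.56198217 -2.5290168 ]
28.619592467832874
```

View pics/scene1.png

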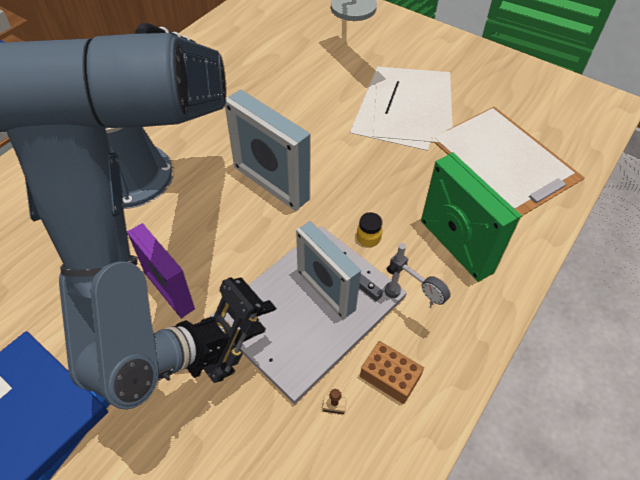

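```bash
python3 - <<'E'
from h import *
print(delta([.57,-.18,.32],tool(74.6,60)));print(delta([.5985,-.0095,.32],tool(74.6,90)))
E
```

```text
[ 0.08  5.37 -2.77  5.24 -0.03 -0.1 ]
[ 0.7   8.1   2.27 10.24 -0.06 -0.09]
```

Emit:
move_arm:
  commands: "55 0 1.3 -0.7 1 0 0; 55 0 2.6 -1.4 2 0 0; 55 0 4 -2.1 3 0 0; 55 0 5.4 -2.8 4 0 0; 55 0.1 5.8 -2 5 0 0; 55 0.2 6.2 -1.3 6 0 0; 55 0.3 6.6 -0.5 7 0 -0.1; 55 0.4 7 0.2 8 0 -0.1; 55 0.5 7.5 1 9 0 -0.1; 55 0.6 7.8 1.7 10 -0.1 -0.1; 55 0.7 8.1 2.3 10.2 -0.1 -0.1; 55 0.7 8.1 2.3 10.2 -0.1 -0.1"

```text
time_s: 3.57
position: [0.5987, -0.0023, 0.3271]
ee_rot: [0.009, 0.131, 0.991, -0.0]
ft_force: [-0.4, 0.1, 1.0]
grip_width: 0.0478
```

```bash
python3 - <<'E'
from h import *
s,p,M=st(); print(s['time_s'],p,s['joints'])
print(delta([.5985,-.0095,.28],tool(74.6,90)))
save('wrist','w1.png');save('scene','s2.png'); print(proj('wrist',[[.6739,-.0113,.178],[.6661,-.0457,.178],[.5208,-.0049,.178],[.5301,.0279,.178]]))
E
```

```text
3.5667 [ 0.5986755  -0.00228208  0.3270544 ] [-1.90789239e-01  4.02680447e-01  1.41025821e+00  1.05295723e-03
  1.31135688e+00 -1.49815615e+00]
[-0.03 -0.24  1.57  0.02  0.16  0.05]
[[338.61204613 310.36283675]
 [299.44456476 311.9196311 ]
 [297.02832593 137.02446499]
 [341.49063119 137.42903912]]
```

View pics/w1.png

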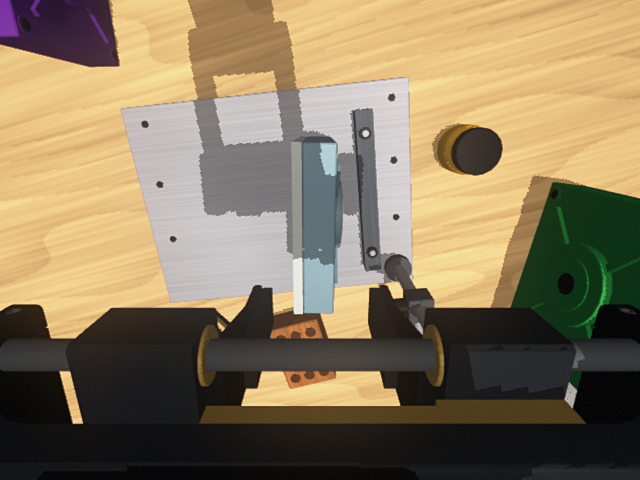

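```bash
python3 - <<'E'
from h import *
s,p,M=st(); print(s['time_s'],p)
print(delta([.5985,-.0115,.21],tool(74.6,90)))
E
```

```text
3.6667 [ 0.5988115  -0.00706556  0.32618482]
[ 0.04 -0.15  3.87  0.    0.16  0.01]
```

Emit:
move_arm:
  commands: "55 0 -0.1 1.2 0 0.1 0; 55 0 -0.1 2.4 0 0.1 0; 55 0 -0.1 3.6 0 0.1 0; 55 0 -0.1 3.9 0 0.1 0; 55 0 -0.1 3.9 0 0.1 0; 55 0 -0.1 3.9 0 0.1 0"

```text
time_s: 4.17
position: [0.6006, -0.0136, 0.2077]
ee_rot: [0.002, 0.136, 0.991, -0.001]
ft_force: [0.1, 0.7, 0.4]
grip_width: 0.048
```

```bash
python3 - <<'E'
from h import *
s,p,M=st(); print(s['time_s'],p)
print(delta([.5985,-.0115,.167],tool(74.6,90)))
save('wrist','w2.png')
E
```

```text
4.1667 [ 0.60057744 -0.01355711  0.20770372]
[ 0.09  0.05  1.36 -0.    0.04 -0.03]
```

View pics/w2.png

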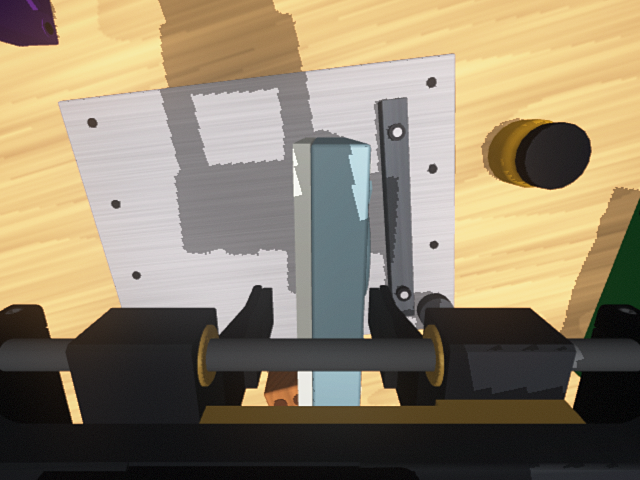

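Emit:
move_arm:
  commands: "55 0.1 0.2 0 0 0 0; 55 0.1 0.2 0 0 0 0; 55 0.1 0.2 0.5 0 0 0; 55 0.1 0.2 1 0 0 0; 55 0.1 0.2 1.35 0 0 0; 55 0.1 0.2 1.35 0 0 0; 55 0.1 0.2 1.35 0 0 0"

```text
time_s: 4.8
position: [0.5987, -0.0055, 0.166]
ee_rot: [0.001, 0.134, 0.991, -0.001]
ft_force: [0.1, 0.0, 0.6]
grip_width: 0.0478
```

```bash
python3 - <<'E'
from h import *
s,p,M=st(); print(s['time_s'],p,s['ft_force'])
a=save('wrist','w3.png');b=save('scene','s3.png')
cv2.imwrite('pics/s3c.png',cv2.resize(b[150:350,200:460,::-1],None,fx=3,fy=3))
E
```

```text
4.8 [ 0.59870407 -0.00553348  0.16597795] [0.11414813 0.00170265 0.63254555]
```

View pics/w3.png

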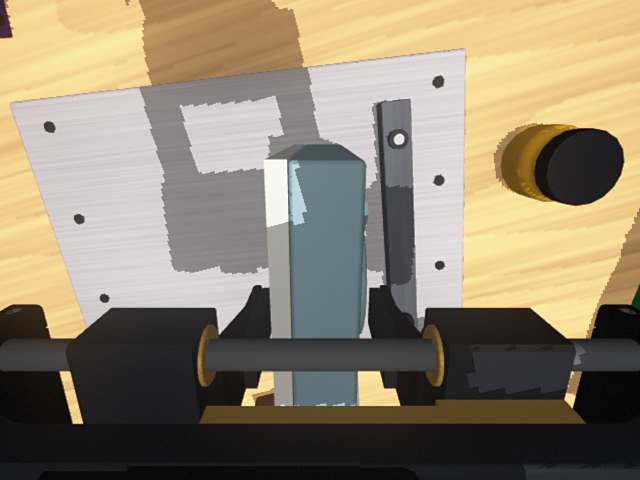

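View pics/s3c.png

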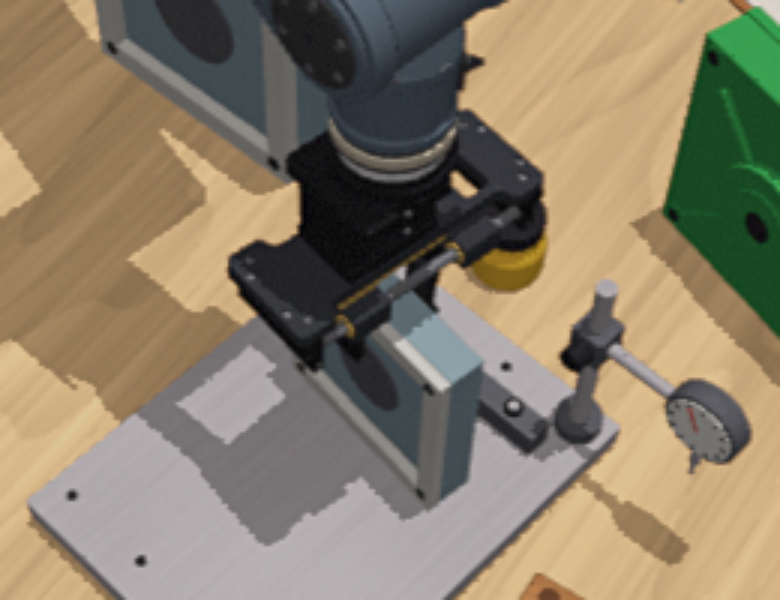

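```bash
python3 - <<'E'
import numpy as np
L=.138
for d in range(2,25,2):
    t=np.radians(d); print('55 0 %.2f %.2f %.2f 0 0;'%((-L*np.sin(t)+.018*(np.cos(t)-1))/.03,(L*(1-np.cos(t))-.018*np.sin(t))/.03,-d/6))
E
```

```text
55 0 -0.16 -0.02 -0.33 0 0;
55 0 -0.32 -0.03 -0.67 0 0;
55 0 -0.48 -0.04 -1.00 0 0;
55 0 -0.65 -0.04 -1.33 0 0;
55 0 -0.81 -0.03 -1.67 0 0;
55 0 -0.97 -0.02 -2.00 0 0;
55 0 -1.13 -0.01 -2.33 0 0;
55 0 -1.29 0.01 -2.67 0 0;
55 0 -1.45 0.04 -3.00 0 0;
55 0 -1.61 0.07 -3.33 0 0;
55 0 -1.77 0.11 -3.67 0 0;
55 0 -1.92 0.15 -4.00 0 0;
```

Emit:
move_arm:
  commands: "55 0 -0.16 -0.02 -0.33 0 0; 55 0 -0.32 -0.03 -0.67 0 0; 55 0 -0.48 -0.04 -1 0 0; 55 0 -0.65 -0.04 -1.33 0 0; 55 0 -0.81 -0.03 -1.67 0 0; 55 0 -0.97 -0.02 -2 0 0; 55 0 -1.13 -0.01 -2.33 0 0; 55 0 -1.29 0.01 -2.67 0 0; 55 0 -1.45 0.04 -3 0 0; 55 0 -1.61 0.07 -3.33 0 0"

```text
time_s: 5.73
position: [0.5866, -0.0529, 0.165]
ee_rot: [0.026, 0.132, 0.976, 0.172]
ft_force: [-0.4, -0.7, 0.5]
grip_width: 0.0475
```

```bash
python3 - <<'E'
from h import *
s,p,M=st(); print(s['time_s'],p,s['ft_force'],np.degrees(np.arcsin(-M[2,2])))
a=save('wrist','w4.png');b=save('scene','s4.png')
cv2.imwrite('pics/s4c.png',cv2.resize(b[150:350,200:460,::-1],None,fx=3,fy=3))
E
```

```text
5.7333 [ 0.58659118 -0.05290696  0.16496308] [-0.36490944 -0.72418211  0.5395847 ] 69.98822213193851
```

View pics/s4c.png

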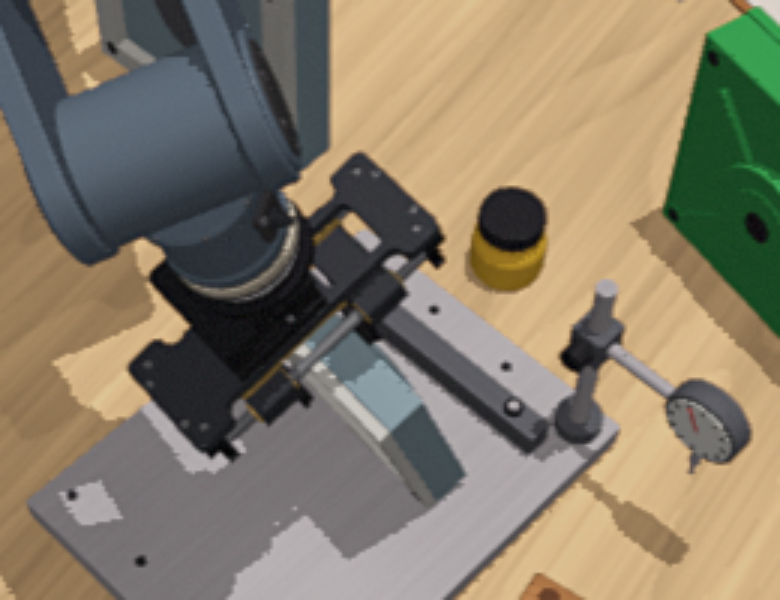

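View pics/w4.png

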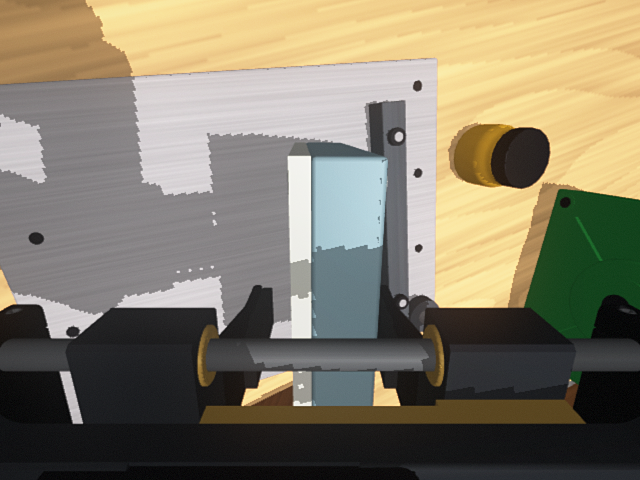

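Emit:
move_arm:
  commands: "55 0 -0.08 -0.01 -0.17 0 0; 55 0 -0.16 -0.02 -0.33 0 0; 55 0 -0.24 -0.02 -0.5 0 0; 55 0 -0.32 -0.03 -0.67 0 0; 55 0 -0.48 -0.04 -1 0 0; 55 0 -0.65 -0.04 -1.33 0 0; 55 0 -0.81 -0.03 -1.67 0 0; 55 0 -0.97 -0.02 -2 0 0; 55 0 -1.13 -0.01 -2.33 0 0; 55 0 -1.29 0.01 -2.67 0 0; 55 0 -1.45 0.04 -3 0 0; 55 0 -1.61 0.07 -3.33 0 0"

```text
time_s: 6.83
position: [0.5739, -0.0961, 0.1449]
ee_rot: [0.048, 0.126, 0.931, 0.339]
ft_force: [-1.0, -1.9, -1.9]
grip_width: 0.0482
```

```bash
python3 - <<'E'
from h import *
s,p,M=st(); print(s['time_s'],p,s['ft_force'],np.degrees(np.arcsin(-M[2,2])),s['joints'])
a=save('wrist','w5.png');b=save('scene','s5.png')
cv2.imwrite('pics/s5c.png',cv2.resize(b[150:350,200:460,::-1],None,fx=3,fy=3))
E
```

```text
6.8333 [ 0.57386439 -0.09614461  0.14494355] [-1.03837161 -1.88231615 -1.87221249] 50.00625180674642 [-0.66672793  0.71102787  1.6449632   0.69268176  1.19417994 -2.36816448]
```

View pics/s5c.png

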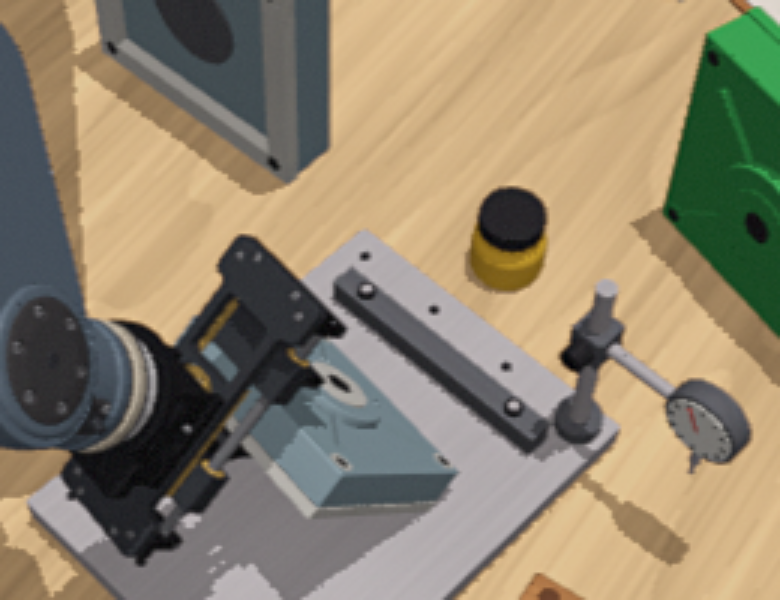

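View pics/w5.png

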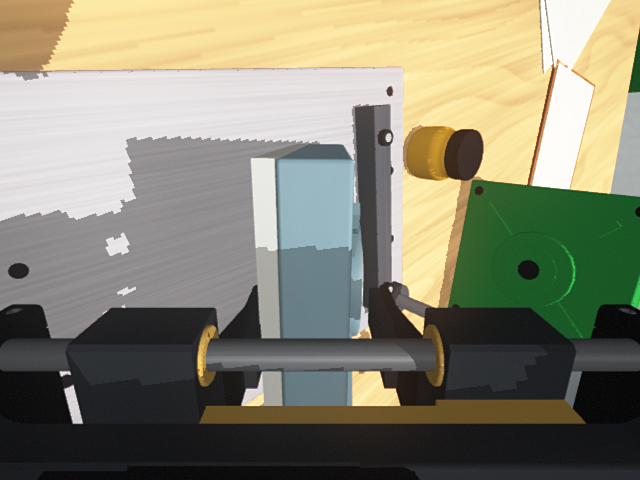

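Emit:
move_arm:
  commands: "55 0 -0.16 -0.02 -0.33 0 0; 55 0 -0.32 -0.03 -0.67 0 0; 55 0 -0.48 -0.04 -1 0 0; 55 0 -0.65 -0.04 -1.33 0 0; 55 0 -0.81 -0.03 -1.67 0 0; 55 0 -0.97 -0.02 -2 0 0; 55 0 -1.13 -0.01 -2.33 0 0; 55 0 -1.29 0.01 -2.67 0 0; 55 0 -1.45 0.04 -3 0 0"

```text
time_s: 7.68
position: [0.5654, -0.1274, 0.116]
ee_rot: [0.067, 0.117, 0.867, 0.48]
ft_force: [-1.8, -3.5, -1.7]
grip_width: 0.0476
```

```bash
python3 - <<'E'
from h import *
s,p,M=st(); print(s['time_s'],p,s['ft_force'],np.degrees(np.arcsin(-M[2,2])),s['joints'])
a=save('wrist','w6.png');b=save('scene','s6.png')
cv2.imwrite('pics/s6c.png',cv2.resize(b[200:400,160:420,::-1],None,fx=3,fy=3))
E
```

```text
7.6833 [ 0.56539429 -0.12740337  0.11598511] [-1.84977674 -3.50893365 -1.73973943] 32.009224309660006 [-0.80297055  0.88722197  1.593903    0.83330754  1.41501573 -2.58077805]
```

View pics/s6c.png

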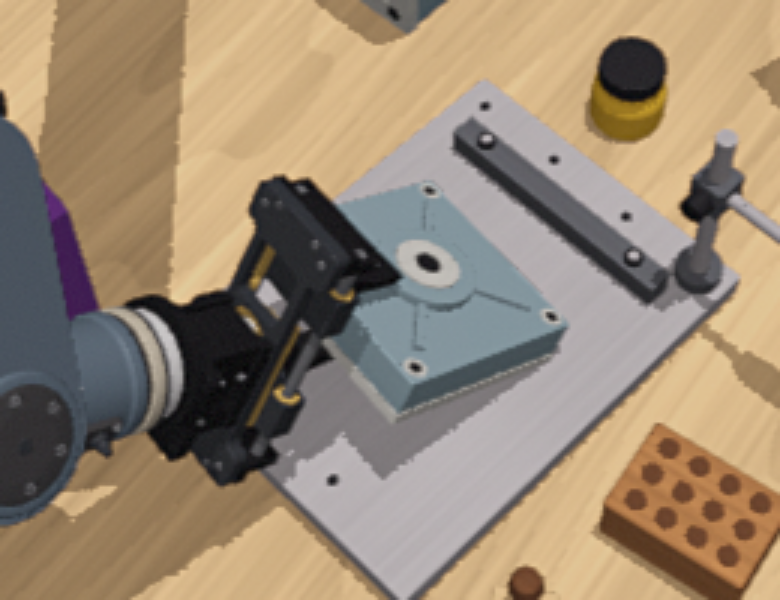

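View pics/w6.png

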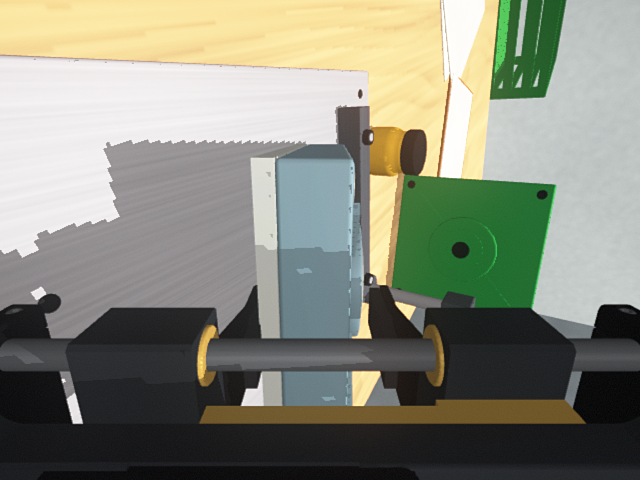

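Emit:
move_arm:
  commands: "60 0 0.07 0 0 0 0; 64 0 0.13 0 0 0 0; 68 0 0.2 0 0 0 0; 73 0 0.26 0 0 0 0; 77 0 0.32 0 0 0 0; 82 0 0.39 0 0 0 0; 86 0 0.45 0 0 0 0; 91 0 0.52 0 0 0 0; 95 0 0.58 0 0 0 0; 100 0 0.65 0 0 0 0; 100 0 0.65 0 0 0 0"

```text
time_s: 8.7
position: [0.5682, -0.1167, 0.1333]
ee_rot: [0.067, 0.117, 0.867, 0.48]
ft_force: [-1.0, -3.2, -1.2]
grip_width: 0.0856
```

```bash
python3 - <<'E'
from h import *
s,p,M=st(); print(s['time_s'],p,s['ft_force'],np.degrees(np.arcsin(-M[2,2])),s['joints'],s['grip_width'])
a=save('wrist','w7.png');b=save('scene','s7.png')
cv2.imwrite('pics/s7c.png',cv2.resize(b[200:400,160:420,::-1],None,fx=3,fy=3))
L=.138;y=.0435
for d in range(1,9):
    t=np.radians(d); print('100 0 %.2f %.2f %.2f 0 0;'%((-L*np.sin(t)+y*(np.cos(t)-1))/.03,(L*(1-np.cos(t))-y*np.sin(t))/.03,-d/6),end=' ')
E
```

```text
8.7 [ 0.56823699 -0.11665653  0.13333552] [-1.02386306 -3.17207266 -1.18748831] 32.076727504104156 [-0.78688521  0.8553697   1.60434009  0.84172511  1.42095948 -2.55779945] 0.08555946688078914
100 0 -0.08 -0.02 -0.17 0 0; 100 0 -0.16 -0.05 -0.33 0 0; 100 0 -0.24 -0.07 -0.50 0 0; 100 0 -0.32 -0.09 -0.67 0 0; 100 0 -0.41 -0.11 -0.83 0 0; 100 0 -0.49 -0.13 -1.00 0 0; 100 0 -0.57 -0.14 -1.17 0 0; 100 0 -0.65 -0.16 -1.33 0 0;
```

View pics/s7c.png

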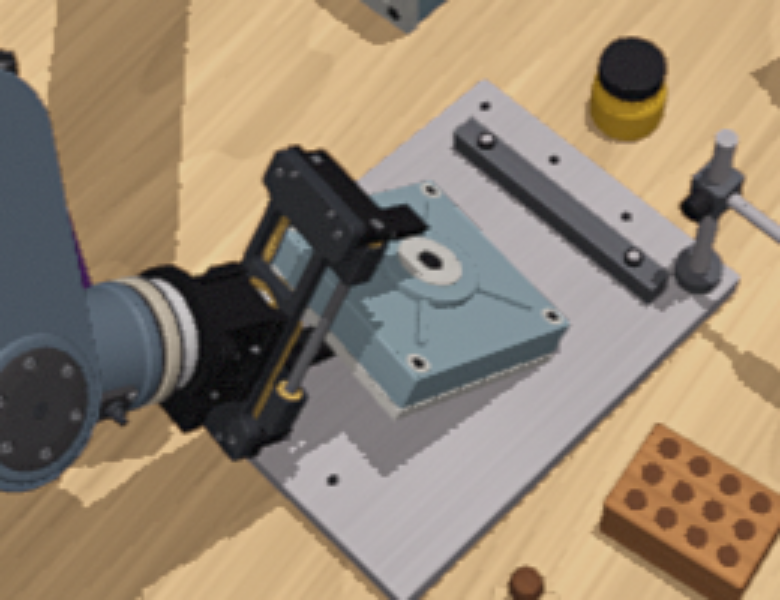

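View pics/w7.png

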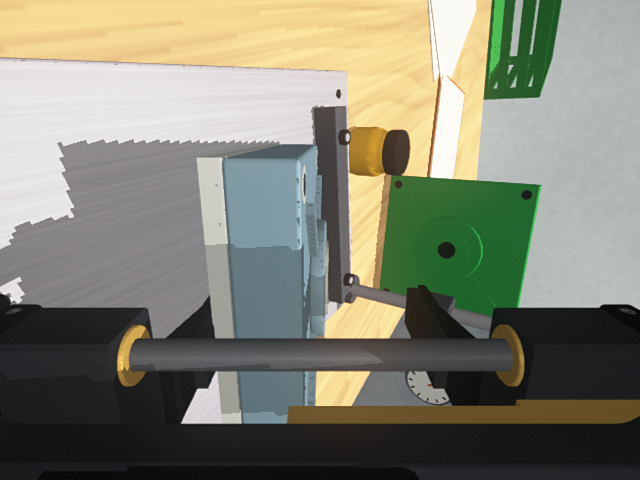

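```bash
python3 - <<'E'
from h import *
a=np.radians(74.6);n=np.array([np.cos(a),np.sin(a),0])
g=lambda u,v:(u/3+160,v/3+200)
pv=onz('scene',[g(556,352)],.028)[0]
o,d=ray('scene',[g(400,416)]);d=d[0]
yc=np.array([np.sin(a),-np.cos(a),0])
k=((pv-o)@yc)/(d@yc);E=o+k*d
v=E-pv;print('pivot far corner',pv,'edge',E,'n',v@n,'h',v[2],np.linalg.norm(v),np.degrees(np.arctan2(v[2],-v@n)))
s,p,M=st(); c=pv-.075*yc; 
print('expected pivot mid',c,'tcp rel n,z',(p-c)@n,p[2]-.028)
w=p+M[:,2]*.022-M[:,1]*.043 # lower inner tip
print('tip rel', (w-c)@n, w[2]-.028, ' E rel tip along z', (E+ -.075*yc-w)@M[:,2],(E-.075*yc-w)@M[:,1])
E
```

```text
pivot far corner [ 0.6673078  -0.03882289  0.028     ] edge [ 0.63238333 -0.16561538  0.09891918] n -0.13151446146512322 h 0.07091917982328011 0.14941748104310995 28.335767813567617
expected pivot mid [ 0.59500065 -0.01890618  0.028     ] tcp rel n,z -0.10147702080180405 0.10503199204838334
tip rel -0.10567136224906286 0.05691356293002847  E rel tip along z -0.02933621970253578 -0.0018562660525417258
```

Emit:
move_arm:
  commands: "100 0 -0.08 -0.02 -0.17 0 0; 100 0 -0.16 -0.05 -0.33 0 0; 100 0 -0.24 -0.07 -0.5 0 0; 100 0 -0.32 -0.09 -0.67 0 0; 100 0 -0.41 -0.11 -0.83 0 0; 100 0 -0.49 -0.13 -1 0 0; 100 0 -0.57 -0.14 -1.17 0 0; 100 0 -0.65 -0.16 -1.33 0 0; 100 0 -0.65 -0.16 -1.33 0 0"

```text
time_s: 9.55
position: [0.5639, -0.1311, 0.1178]
ee_rot: [0.074, 0.113, 0.831, 0.539]
ft_force: [0.2, 0.1, -3.7]
grip_width: 0.0869
```

```bash
cat >> h.py <<'E'
AZ=74.6
def edgepose(piv,al,p,i,wid=.0435):
    a=np.radians(AZ);n=np.array([np.cos(a),np.sin(a),0]);Z=np.array([0,0,1.])
    E=piv+.15*(-n*np.cos(np.radians(al))+Z*np.sin(np.radians(al)))
    M=tool(AZ,p); return E+(i-.022)*M[:,2]+wid*M[:,1],M
E
python3 - <<'E'
from h import *
s,p,M=st(); print(s['time_s'],p,s['ft_force'],np.degrees(np.arcsin(-M[2,2])),s['joints'],s['grip_width'])
a=np.radians(AZ);n=np.array([np.cos(a),np.sin(a),0])
piv=np.array([.5945,-.021,.028])
for al,pp,i in [(24,24,.032),(21,24,.028),(18,24,.024),(15,24,.020),(12,24,.014),(10,24,.010),(8,24,.008),(7,24,.007)]:
    P,M1=edgepose(piv,al,pp,i); print(al,delta(P,M1),P)
b=save('scene','s8.png')
cv2.imwrite('pics/s8c.png',cv2.resize(b[200:400,160:420,::-1],None,fx=3,fy=3))
E
```

```text
9.55 [ 0.56392056 -0.13107022  0.11783772] [ 0.16633635  0.06407912 -3.72459535] 24.011490343376746 [-0.83465091  0.94721001  1.56912556  0.88352428  1.52644484 -2.62502606] 0.08687846735984413
24 [-0.01  0.26  0.03 -0.    0.02  0.01] [ 0.56523483 -0.12724651  0.12468236]
21 [-0.01  0.   -0.1  -0.    0.02  0.01] [ 0.56346638 -0.13366684  0.119054  ]
18 [-0.01 -0.26 -0.21 -0.    0.02  0.01] [ 0.56179986 -0.13971711  0.1132783 ]
15 [-0.01 -0.52 -0.31 -0.    0.02  0.01] [ 0.56023717 -0.14539041  0.10737556]
12 [-0.01 -0.78 -0.46 -0.    0.02  0.01] [ 0.55829475 -0.15244232  0.10217987]
10 [-0.01 -0.95 -0.55 -0.    0.02  0.01] [ 0.55705907 -0.15692845  0.09866729]
8 [-0.01 -1.12 -0.58 -0.    0.02  0.01] [ 0.55635637 -0.15947958  0.09430951]
7 [-0.01 -1.2  -0.58 -0.    0.02  0.01] [ 0.55602303 -0.16068977  0.09212068]
```

View pics/s8c.png

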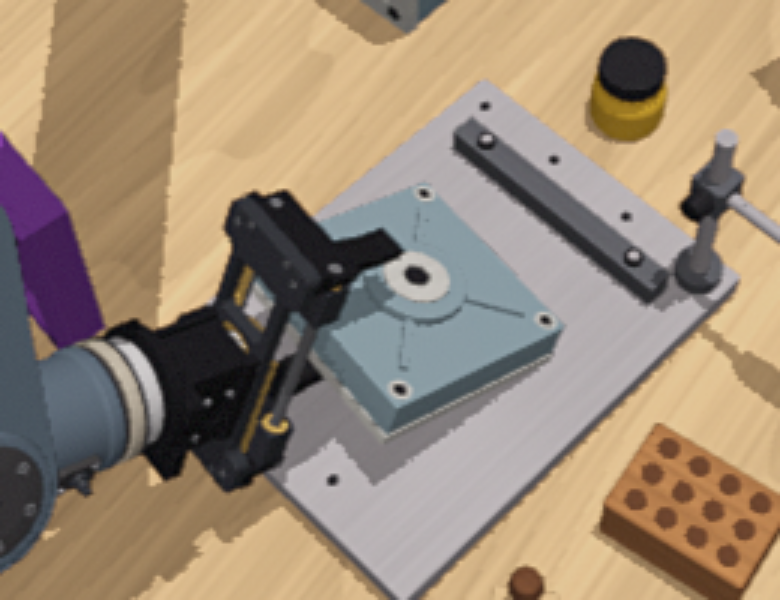

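Emit:
move_arm:
  commands: "100 0 -0.09 -0.13 0.1 0 0; 100 0 -0.17 -0.17 0.1 0 0; 100 0 -0.26 -0.21 0.2 0 0; 100 0 -0.35 -0.25 0.2 0 0; 100 0 -0.43 -0.28 0.3 0 0; 100 0 -0.52 -0.31 0.3 0 0; 100 0 -0.52 -0.31 0.3 0 0"

```text
time_s: 10.18
position: [0.5603, -0.1453, 0.1083]
ee_rot: [0.073, 0.113, 0.84, 0.526]
ft_force: [-1.1, 0.7, -3.8]
grip_width: 0.0867
```

```bash
python3 - <<'E'
from h import *
s,p,M=st(); print(s['time_s'],p,s['ft_force'],np.degrees(np.arcsin(-M[2,2])),s['joints'],s['grip_width'])
piv=np.array([.5945,-.021,.028])
for al,pp,i in [(15,26,.02),(13,26,.016),(12,26,.014),(10,26,.010),(8,26,.008),(7,26,.007),(7,26,-.01)]:
    P,M1=edgepose(piv,al,pp,i); print(al,delta(P,M1),P)
b=save('scene','s9.png')
cv2.imwrite('pics/s9c.png',cv2.resize(b[200:400,160:420,::-1],None,fx=3,fy=3)); save('wrist','w9.png')
E
```

```text
10.1833 [ 0.56031692 -0.1453409   0.10829835] [-1.08688203  0.67811175 -3.82830448] 25.919572553832975 [-0.84908128  0.95148239  1.55718014  0.85559936  1.50879149 -2.62553346] 0.08666935165954111
15 [ 0.   -0.03  0.06  0.01  0.02  0.02] [ 0.56061044 -0.14403527  0.10679714]
13 [ 0.   -0.2  -0.04  0.01  0.02  0.02] [ 0.55931936 -0.14872252  0.10347043]
12 [ 0.   -0.28 -0.08  0.01  0.02  0.02] [ 0.55869152 -0.15100185  0.10179126]
10 [ 0.   -0.45 -0.17  0.01  0.02  0.02] [ 0.55747151 -0.1554311   0.09840522]
8 [ 0.   -0.62 -0.19  0.01  0.02  0.02] [ 0.55677664 -0.15795378  0.0941107 ]
7 [ 0.   -0.7  -0.19  0.01  0.02  0.02] [ 0.55644722 -0.15914975  0.09195351]
7 [ 0.   -0.7  -0.76  0.01  0.02  0.02] [ 0.55238965 -0.17388065  0.09940582]
```

View pics/s9c.png

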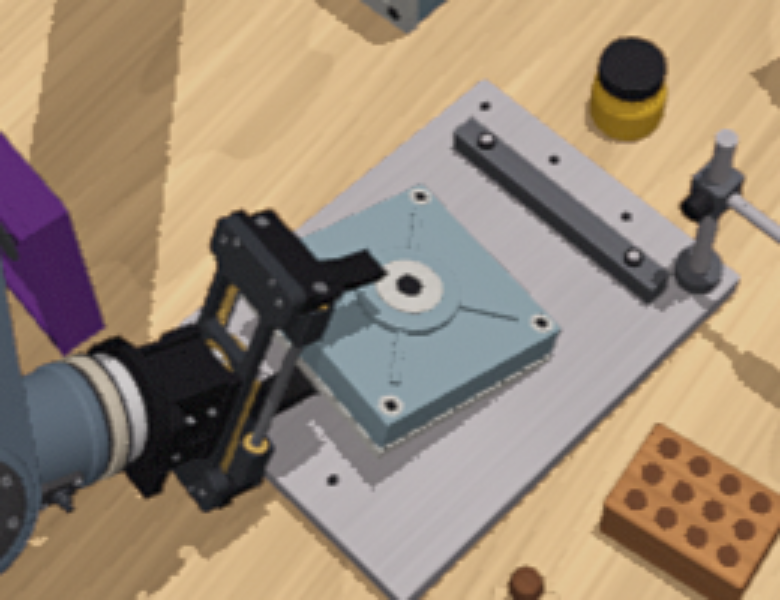

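View pics/w9.png

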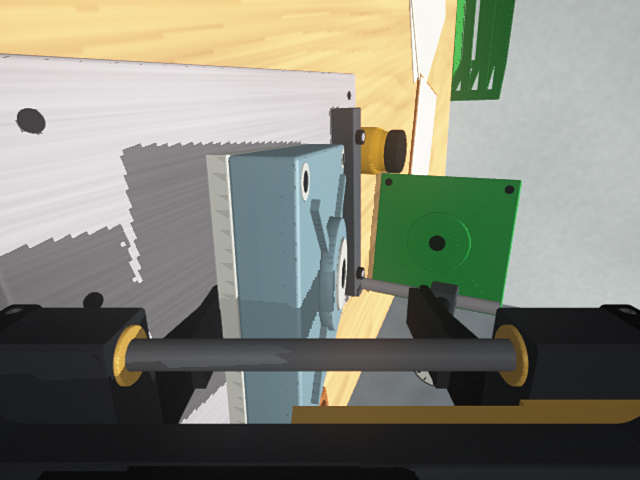

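Emit:
move_arm:
  commands: "100 0 -0.1 -0.04 0 0 0; 100 0 -0.2 -0.08 0 0 0; 100 0 -0.28 -0.12 0 0 0; 100 0 -0.36 -0.15 0 0 0; 100 0 -0.45 -0.17 0 0 0; 100 0 -0.53 -0.19 0 0 0; 100 0 -0.6 -0.19 0 0 0; 100 0 -0.6 -0.19 0 0 0"

```text
time_s: 10.95
position: [0.5569, -0.1581, 0.0944]
ee_rot: [0.073, 0.113, 0.84, 0.526]
ft_force: [1.0, 0.2, -4.0]
grip_width: 0.0868
```

```bash
python3 - <<'E'
from h import *
s,p,M=st(); print(s['time_s'],p,s['ft_force'],np.degrees(np.arcsin(-M[2,2])),s['joints'],s['grip_width'])
tip=p+M[:,2]*.022-M[:,1]*.0435; print('tip inner z above plate',tip[2]-.028,'outer',(tip-M[:,1]*.015)[2]-.028)
b=save('scene','s10.png')
cv2.imwrite('pics/s10c.png',cv2.resize(b[260:400,200:400,::-1],None,fx=4,fy=4))
E
```

```text
10.95 [ 0.55687335 -0.15805301  0.094368  ] [ 1.00315448  0.19322477 -3.98190109] 25.913188583582937 [-0.86677101  0.97777681  1.53996551  0.84250144  1.51051568 -2.63887673] 0.08680504190934063
tip inner z above plate 0.01762762956783599 outer 0.004135845131905427
```

View pics/s10c.png

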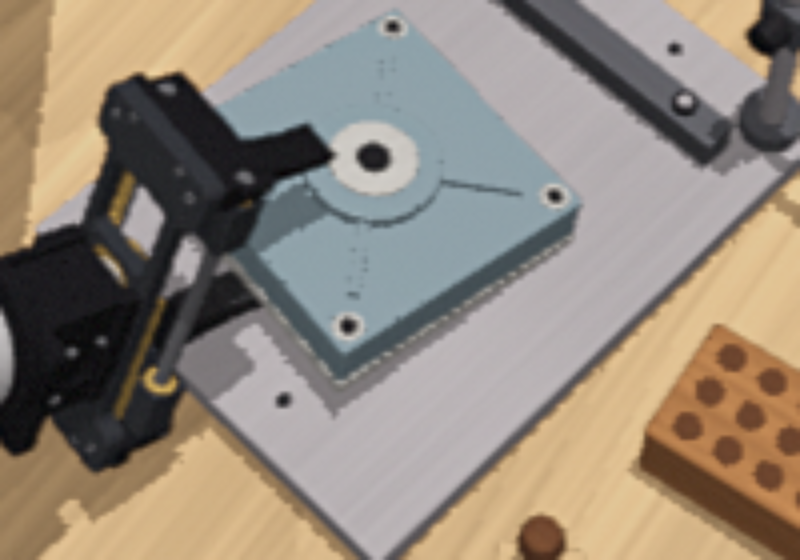

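Emit:
move_arm:
  commands: "100 0 -0.05 0.02 0 0 0; 100 0 -0.09 0.03 0 0 0; 100 0 -0.12 -0.04 0 0 0; 100 0 -0.16 -0.13 0 0 0; 100 0 -0.2 -0.22 0 0 0; 100 0 -0.25 -0.31 0 0 0; 100 0 -0.3 -0.42 0 0 0; 100 0 -0.4 -0.6 0 0 0; 100 0 -0.4 -0.8 0 0 0; 100 0 -0.3 -1 0 0 0; 100 0 0 -1.5 0 0 0; 100 0 0 -2 0 0 0"

```text
time_s: 12.0
position: [0.5425, -0.2097, 0.123]
ee_rot: [0.073, 0.113, 0.84, 0.526]
ft_force: [0.2, -0.2, -0.4]
grip_width: 0.0869
```

```bash
python3 - <<'E'
from h import *
s,p,M=st(); print(s['time_s'],p,s['ft_force'],np.degrees(np.arcsin(-M[2,2])),s['joints'])
b=save('scene','s11.png');save('top','t11.png')
cv2.imwrite('pics/s11c.png',cv2.resize(b[215:405,180:420,::-1],None,fx=3,fy=3))
E
```

```text
12.0 [ 0.54246165 -0.20972821  0.12299074] [ 0.20493867 -0.16187425 -0.36058813] 25.833163315466866 [-0.93496371  0.94807658  1.47888594  0.78833175  1.60523356 -2.60337079]
```

View pics/s11c.png

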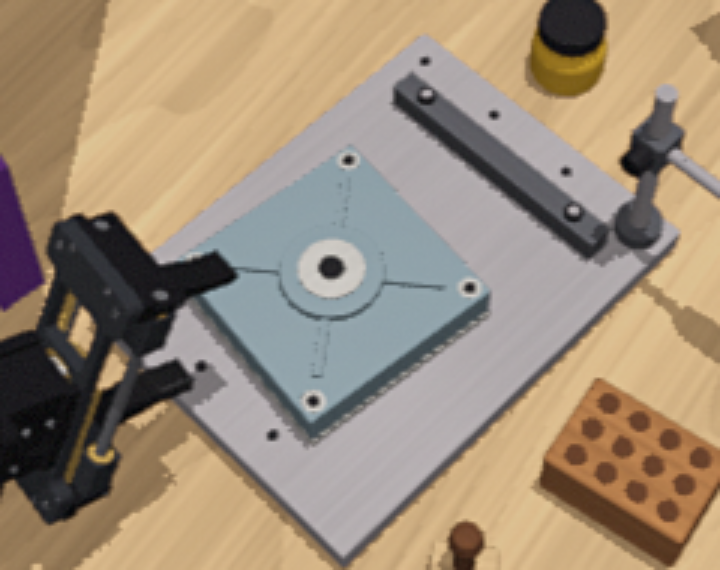

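View pics/t11.png

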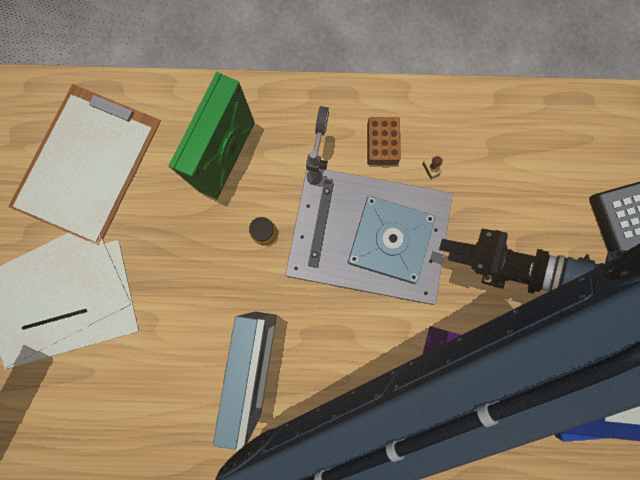

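```bash
cat > meas.py <<'E'
from h import *
def cover(n,f):
    im=cams.grab_frame(n); cv2.imwrite('pics/'+f,im[:,:,::-1])
    hsv=cv2.cvtColor(im,cv2.COLOR_RGB2HSV)
    m=cv2.inRange(hsv,(90,40,90),(110,140,220))
    # restrict to the plate region
    pc=S0+np.array([0,0,0]);SY=np.array([-SX[1],SX[0],0])
    poly=[pc+a*SX+b*SY for a,b in((.07,-.125),(.07,.125),(-.27,.125),(-.27,-.125))]
    reg=np.zeros(m.shape,np.uint8);cv2.fillPoly(reg,[proj(n,poly).astype(np.int32)],255)
    m=cv2.morphologyEx(m&reg,cv2.MORPH_CLOSE,np.ones((9,9)))
    c=max(cv2.findContours(m,0,2)[0],key=cv2.contourArea); return im,c,m
def quad(c):
    for e in np.linspace(.01,.1,40):
        q=cv2.approxPolyDP(cv2.convexHull(c),e*cv2.arcLength(c,True),True)
        if len(q)==4: return q[:,0].astype(float)
E
python3 - <<'E'
from meas import *
im,c,m=cover('top','t12.png')
print(cv2.contourArea(c),cv2.minAreaRect(c))
w=onz('top',c[:,0],.064); rc=cv2.minAreaRect((w[:,:2]*1000).astype(np.float32)); print(rc)
ctr=np.r_[np.array(rc[0])/1000,0]; SY=np.array([-SX[1],SX[0],0]); print('stop x,y',(ctr-S0)@SX,(ctr-S0)@SY)
# refined bar line/plate
cv2.imwrite('pics/t12c.png',cv2.resize(im[155:315,275:465,::-1],None,fx=4,fy=4,interpolation=cv2.INTER_CUBIC)[:600])
E
```

```text
4783.0 ((391.8807678222656, 239.06422424316406), (71.26228332519531, 69.7297592163086), 16.69924545288086)
((573.1592407226562, -96.9705581665039), (148.31849670410156, 148.68373107910156), 74.38803100585938)
stop x,y -0.14208729792893837 0.010901160495750226
```

View pics/t12c.png

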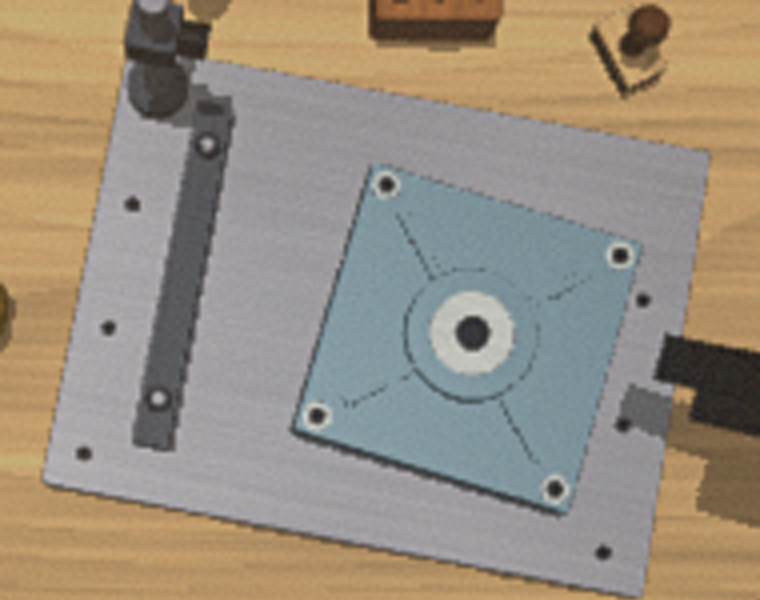

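```bash
python3 - <<'E'
from meas import *
im=cv2.imread('pics/t12.png'); g=cv2.cvtColor(im,cv2.COLOR_BGR2GRAY)
# bar right edge subpixel: scan rows
pts=[]
for v in range(186,262):
    u0=275+(235-(v*4-155*4-97)*61/353)/4
    us=np.arange(int(u0)-6,int(u0)+7); row=g[v,us].astype(float); gr=np.diff(row)
    k=gr.argmax(); 
    if gr[k]>15: pts.append(((us[:-1]+.5)[gr>8]@gr[gr>8]/gr[gr>8].sum(),v))
pts=np.array(pts); w=onz('top',pts,.05); 
l=cv2.fitLine((w[:,:2]*1000).astype(np.float32),cv2.DIST_HUBER,0,.01,.01).ravel();print(len(pts),'bar edge az',np.degrees(np.arctan2(l[1],l[0])),l[2:])
# plate edges: mask
hsv=cv2.cvtColor(im,cv2.COLOR_BGR2HSV); m=cv2.inRange(hsv,(100,0,80),(179,45,220))
poly=onz('top',[[0,0]],0)
reg=np.zeros(m.shape,np.uint8);cv2.rectangle(reg,(280,160),(460,310),255,-1)
m=cv2.morphologyEx(m&reg,cv2.MORPH_OPEN,np.ones((3,3)))
pp=np.argwhere(m)[:,::-1]; w=onz('top',pp,.028); print('plate rect',cv2.minAreaRect((w[:,:2]*1000).astype(np.float32)))
for nm,sel in (('far',lambda u:m[:,u].nonzero()[0].min()),('near',lambda u:m[:,u].nonzero()[0].max())):
    P=[(u,sel(u)) for u in range(330 if nm=='far' else 300,425)]
    w=onz('top',P,.028);l=cv2.fitLine((w[:,:2]*1000).astype(np.float32),cv2.DIST_HUBER,0,.01,.01).ravel();print(nm,np.degrees(np.arctan2(l[1],l[0])))
E
```

```text
76 bar edge az -9.019359 [598.19836   43.424515]
plate rect ((587.553955078125, -53.95927429199219), (327.63421630859375, 248.2176055908203), 80.68143463134766)
far 80.68533
near 81.03226
```

```bash
sed -i 's/81\.6/80.9/g' h.py; python3 - <<'E'
from h import *
print(delta([.545,-.22,.26],tool(74.6,90)))
E
```

```text
[-1.700e-01  4.030e+00 -2.250e+00  1.066e+01  7.000e-02  1.000e-02]
```

Emit:
move_arm:
  commands: "100 0 0.8 -0.6 0.9 0 0; 100 0 1.8 -1.1 1.8 0 0; 100 0 2.7 -1.6 2.7 0 0; 100 0 3.6 -2.1 3.6 0 0; 100 0 4 -2.25 4.5 0 0; 100 0 4 -2.25 5.6 0 0; 100 0 4 -2.25 6.7 0 0; 100 -0.1 4 -2.25 7.8 0 0; 100 -0.1 4 -2.25 8.9 0 0; 100 -0.2 4 -2.25 10 0 0; 100 -0.2 4 -2.25 10.6 0.1 0; 100 -0.2 4 -2.25 10.6 0.1 0"

```text
time_s: 13.15
position: [0.5459, -0.2157, 0.2585]
ee_rot: [-0.003, 0.129, 0.992, 0.005]
ft_force: [0.7, 0.1, -0.7]
grip_width: 0.0871
```

```bash
python3 - <<'E'
from h import *
s,p,M=st(); print(s['time_s'],p,s['joints'])
print(delta([.5565,-.202,.2],tool(-9.1,90)))
E
```

```text
13.15 [ 0.5458899  -0.21574333  0.2584779 ] [-0.56968453  0.4631753   1.50982082  0.00673609  1.17724717 -1.88351917]
[-0.24  0.52  1.95  0.02 -0.11 14.04]
```

Emit:
move_arm:
  commands: "100 0 0 0 0 0 1.15; 100 0 0 0 0 0 2.3; 100 0 0 0 0 0 3.5; 100 0 0 0 0 0 4.6; 100 0 0 0 0 0 5.8; 100 0 0 0 0 0 7; 100 0 0 0 0 0 8.1; 100 0 0 0 0 0 9.3; 100 0 0.2 0.5 0 0 10.5; 100 -0.1 0.4 1 0 0 11.7; 100 -0.2 0.5 1.5 0 -0.1 12.9; 100 -0.2 0.5 1.9 0 -0.1 14"

```text
time_s: 14.15
position: [0.5545, -0.2051, 0.1998]
ee_rot: [-0.002, 0.763, 0.646, 0.002]
ft_force: [0.3, 0.0, -0.8]
grip_width: 0.087
```

```bash
python3 - <<'E'
from h import *
s,p,M=st(); print(s['time_s'],p,s['joints'])
print(delta([.5565,-.202,.060],tool(-9.1,90)))
E
```

```text
14.15 [ 0.55453706 -0.20511542  0.19978244] [-0.54542143  0.5365335   1.56380991  0.00541846  1.04297817 -0.3817427 ]
[ 0.09  0.05  4.66  0.   -0.05 -0.07]
```

Emit:
move_arm:
  commands: "100 0 0 0.5 0 0 0; 100 0 0 1.2 0 0 0; 100 0 0 2.2 0 0 0; 100 0 0 3.2 0 0 0; 100 0 0 4 0 0 0; 100 0 0 4.4 0 0 0; 100 0 0 4.6 0 0 0; 100 0 0 4.6 0 0 0; 100 0 0 4.6 0 0 0"

```text
time_s: 14.9
position: [0.5559, -0.2059, 0.0642]
ee_rot: [0.0, 0.761, 0.648, 0.002]
ft_force: [0.4, 0.5, 0.9]
grip_width: 0.0872
```

```bash
python3 - <<'E'
from h import *
s,p,M=st(); print(s['time_s'],p,s['joints'],s['ft_force'])
print(delta([.5565,-.202,.060],tool(-9.1,90)))
SY=np.array([-SX[1],SX[0],0]);print('stop x,y',(p-S0)@SX,(p-S0)@SY)
b=save('scene','s13.png');cv2.imwrite('pics/s13c.png',cv2.resize(b[215:405,180:420,::-1],None,fx=3,fy=3))
E
```

```text
14.9 [ 0.55592817 -0.20591957  0.06415605] [-0.54459789  0.73555182  1.6462467   0.00452545  0.75779255 -0.38751523] [0.40506855 0.53607091 0.86979468]
[ 0.13 -0.    0.14  0.03 -0.02 -0.01]
stop x,y -0.25251286283539676 0.008947498959739649
```

View pics/s13c.png

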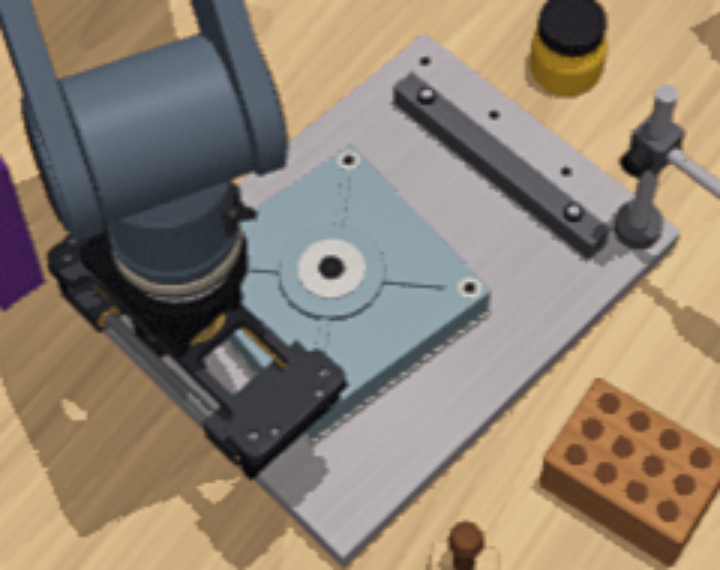

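Emit:
move_arm:
  commands: "100 0.15 0 0.1 0 0 0; 100 0.3 0 0.1 0 0 0; 100 0.45 0 0.1 0 0 0; 100 0.6 0 0.1 0 0 0; 100 0.75 0 0.1 0 0 0; 100 0.9 0 0.1 0 0 0; 100 1.05 0 0.1 0 0 0; 100 1.2 0 0.1 0 0 0; 100 1.35 0 0.1 0 0 0; 100 1.5 0 0.1 0 0 0; 100 1.65 0 0.1 0 0 0; 100 1.8 0 0.1 0 0 0"

```text
time_s: 15.95
position: [0.565, -0.1529, 0.0612]
ee_rot: [0.002, 0.761, 0.649, 0.001]
ft_force: [-0.3, -5.7, 1.0]
grip_width: 0.0868
```

```bash
cat >> meas.py <<'E'
SY=np.array([-SX[1],SX[0],0])
def tip():
    s,p,M=st(); print(s['time_s'],p,'F stop x,y,z',s['ft_force']@SX,s['ft_force']@SY,s['ft_force'][2],'stop x,y',(p-S0)@SX,(p-S0)@SY,'yaw',np.degrees(np.arctan2(M[1,1],M[0,1])))
E
python3 - <<'E'
from meas import *
tip()
b=save('scene','s14.png');cv2.imwrite('pics/s14c.png',cv2.resize(b[215:405,180:420,::-1],None,fx=3,fy=3))
save('wrist','w14.png')
E
```

```text
15.95 [ 0.56496231 -0.15291186  0.06120715] F stop x,y,z -5.668386767546928 -0.6244434811251925 1.0255720781164146 stop x,y -0.19874350186235004 0.008410665035305026 yaw -9.084662045148216
```

View pics/s14c.png

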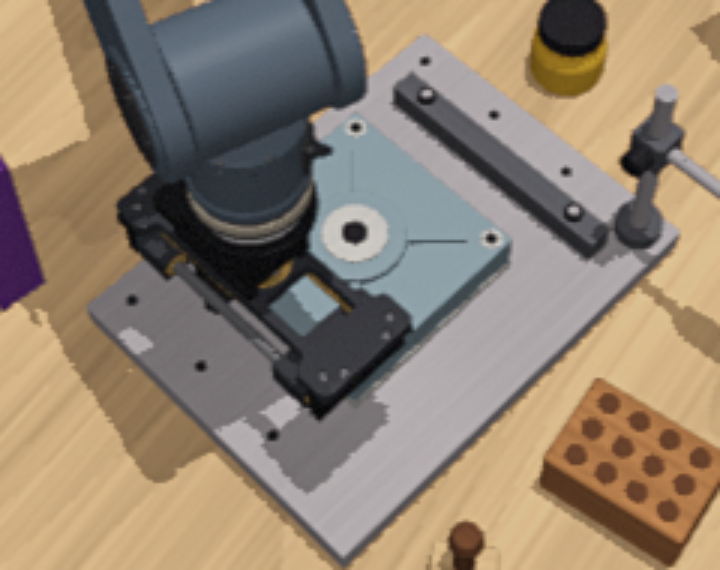

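View pics/w14.png

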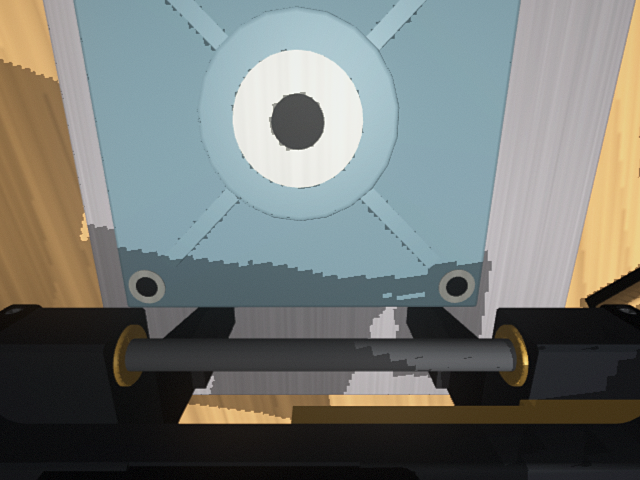

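Emit:
move_arm:
  commands: "100 0.09 0 0 0 0 0; 100 0.18 0 0 0 0 0; 100 0.27 0 0 0 0 0; 100 0.36 0 0 0 0 0; 100 0.45 0 0 0 0 0; 100 0.54 0 0 0 0 0; 100 0.63 0 0 0 0 0; 100 0.72 0 0 0 0 0; 100 0.81 0 0 0 0 0; 100 0.9 0 0 0 0 0; 100 0.95 0 0 0 0 0; 100 1 0 0 0 0 0"

```text
time_s: 17.05
position: [0.569, -0.1234, 0.0611]
ee_rot: [0.001, 0.761, 0.649, 0.001]
ft_force: [-0.4, -6.4, 1.5]
grip_width: 0.0868
```

```bash
python3 - <<'E'
from meas import *
tip()
b=save('scene','s15.png');cv2.imwrite('pics/s15c.png',cv2.resize(b[215:405,220:420,::-1],None,fx=3,fy=3))
E
```

```text
17.05 [ 0.56902407 -0.12342467  0.06113712] F stop x,y,z -6.358648291236237 -0.6130095055182203 1.5420784116079709 stop x,y -0.16898504376080456 0.009063662658767737 yaw -9.080117388632022
```

View pics/s15c.png

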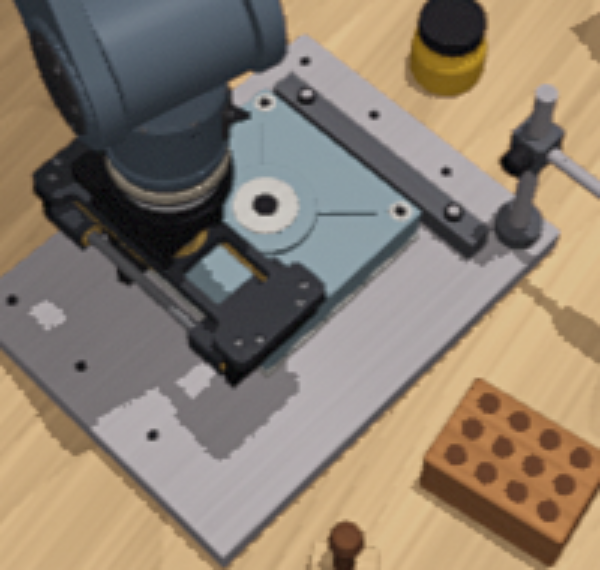

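Emit:
move_arm:
  commands: "100 0.04 0 0 0 0 0; 100 0.08 0 0 0 0 0; 100 0.12 0 0 0 0 0; 100 0.16 0 0 0 0 0; 100 0.2 0 0 0 0 0"

```text
time_s: 17.52
position: [0.5699, -0.1176, 0.0611]
ee_rot: [0.001, 0.761, 0.649, 0.001]
ft_force: [-0.8, -6.4, 1.1]
grip_width: 0.0873
```

```bash
python3 -c "
from meas import *
tip()"
```

```text
17.5167 [ 0.56991946 -0.11760722  0.06113535] F stop x,y,z -6.418901063576831 -0.2019843317690215 1.1049332034571344 stop x,y -0.1630991933611797 0.009099618633831828 yaw -9.087315469513985
```

Emit:
move_arm:
  commands: "100 0.03 0 0 0 0 0; 100 0.05 0 0 0 0 0; 100 0.07 0 0 0 0 0"

```text
time_s: 17.77
position: [0.5702, -0.1155, 0.0611]
ee_rot: [0.001, 0.761, 0.649, 0.001]
ft_force: [-1.4, -6.7, 1.8]
grip_width: 0.0869
```

```bash
python3 -c "
from meas import *
tip()"
```

```text
17.7667 [ 0.570217   -0.11550631  0.06111693] F stop x,y,z -6.872939134211989 0.34421296099168397 1.7840361219909646 stop x,y -0.16097767198768373 0.009138093827460926 yaw -9.085546461071326
```

Emit:
move_arm:
  commands: "100 0.02 0 0 0 0 0; 100 0.04 0 0 0 0 0; 100 0.06 0 0 0 0 0"

```text
time_s: 18.02
position: [0.5705, -0.1137, 0.0611]
ee_rot: [0.001, 0.761, 0.649, 0.001]
ft_force: [-2.2, -5.6, 2.5]
grip_width: 0.0874
```

```bash
python3 -c "
from meas import *
tip(); b=save('scene','s16.png');cv2.imwrite('pics/s16c.png',cv2.resize(b[215:315,280:400,::-1],None,fx=5,fy=5))"
```

```text
18.0167 [ 0.57048144 -0.11372689  0.0611398 ] F stop x,y,z -5.842984272939376 1.2500441402570568 2.5430735595869605 stop x,y -0.15917882537129574 0.009158415929634062 yaw -9.086621245544485
```

View pics/s16c.png

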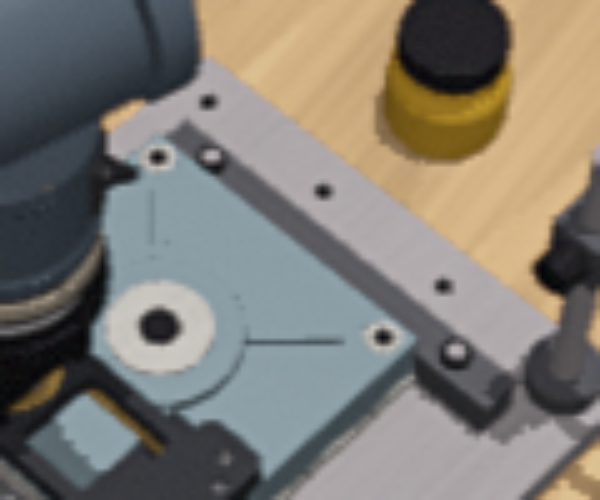

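Emit:
move_arm:
  commands: "100 0.02 0 0 0 0 0; 100 0.04 0 0 0 0 0; 100 0.06 0 0 0 0 0"

```text
time_s: 18.32
position: [0.5706, -0.1131, 0.0612]
ee_rot: [0.001, 0.761, 0.649, 0.0]
ft_force: [-2.8, -11.1, 1.0]
grip_width: 0.0877
```

```bash
python3 -c "
from meas import *
tip();print(readout.sense()['wrist_torque'])"
```

```text
18.3167 [ 0.57063255 -0.11308705  0.06116174] F stop x,y,z -11.412154526017408 0.9572589769469814 0.973127225156744 stop x,y -0.15852313953331176 0.009110404447617928 yaw -9.059036038463168
[-2.08582736  0.39771264 -0.11853478]
```

Emit:
move_arm:
  commands: "100 0.02 0 0 0 0 0; 100 0.04 0 0 0 0 0; 100 0.04 0 0 0 0 0"

```text
time_s: 18.57
position: [0.5706, -0.113, 0.0612]
ee_rot: [0.002, 0.761, 0.649, -0.0]
ft_force: [-4.0, -14.2, 1.7]
grip_width: 0.0871
```

```bash
python3 -c "
from meas import *
tip();print(readout.sense()['wrist_torque'])
b=save('scene','s17.png');cv2.imwrite('pics/s17c.png',cv2.resize(b[215:315,280:400,::-1],None,fx=5,fy=5))"
```

```text
18.5667 [ 0.57061025 -0.11298727  0.06115619] F stop x,y,z -14.708269814063144 1.727895496841632 1.687873821419025 stop x,y -0.1584281409338376 0.009148204346428275 yaw -9.058747874644753
[-2.34924566  0.50921871 -0.09610533]
```

View pics/s17c.png

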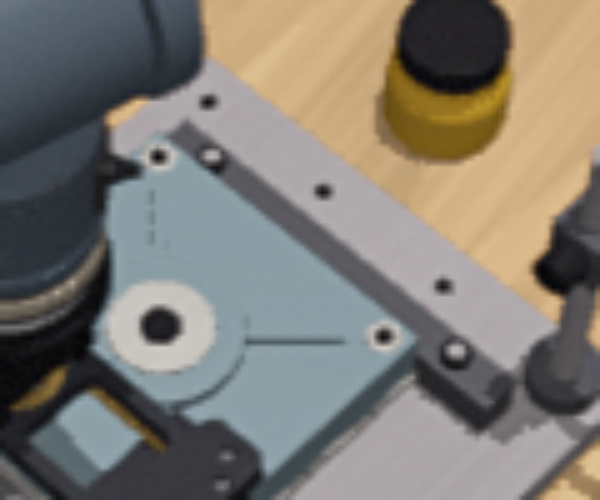

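Emit:
move_arm:
  commands: "100 -0.1 0 0 0 0 0; 100 -0.3 0 0 0 0 0; 100 -0.7 0 0 0 0 0; 100 -1.2 0 0 0 0 0; 100 -1.6 0 -0.8 0 0 0; 100 -2 0 -2 0 0 0; 100 -2.8 0 -3.2 0 0 0; 100 -3.8 0 -4.2 0 0 0; 100 -4.8 0 -5 0 0 0; 100 -6 0 -5 0 0 0; 100 -6 0 -5 0 0 0; 100 -6 0 -5 0 0 0"

```text
time_s: 19.62
position: [0.5411, -0.2894, 0.2106]
ee_rot: [-0.0, 0.762, 0.647, 0.002]
ft_force: [-0.5, 0.6, -0.2]
grip_width: 0.0871
```

```bash
python3 - <<'E'
from meas import *
tip()
b=save('scene','s18.png');cv2.imwrite('pics/s18c.png',cv2.resize(b[215:345,260:410,::-1],None,fx=5,fy=4.5))
im,c,m=cover('top','t18.png')
w=onz('top',c[:,0],.064); rc=cv2.minAreaRect((w[:,:2]*1000).astype(np.float32)); print(rc)
ctr=np.r_[np.array(rc[0])/1000,0]; print('stop x,y',(ctr-S0)@SX,(ctr-S0)@SY)
cv2.imwrite('pics/t18c.png',cv2.resize(im[155:315,275:465,::-1],None,fx=4,fy=4,interpolation=cv2.INTER_CUBIC)[:600])
E
```

```text
19.6167 [ 0.54106977 -0.28944424  0.21055037] F stop x,y,z 0.4922524352465978 0.6276431078374315 -0.18762635743039063 stop x,y -0.33733625148491614 0.010408784929408952 yaw -9.349175118673646
((575.4124145507812, -26.94922637939453), (148.9683837890625, 148.6976776123047), 81.02458953857422)
stop x,y -0.07271348600100729 0.018014089856098772
```

View pics/s18c.png

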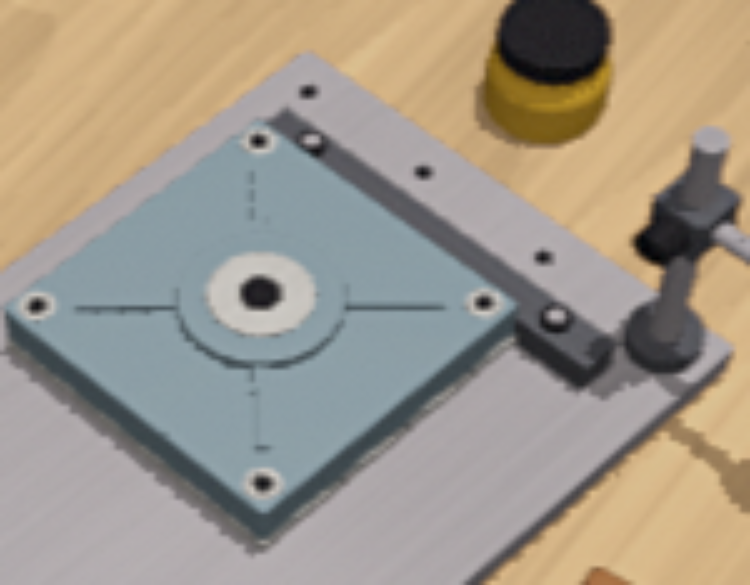

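View pics/t18c.png

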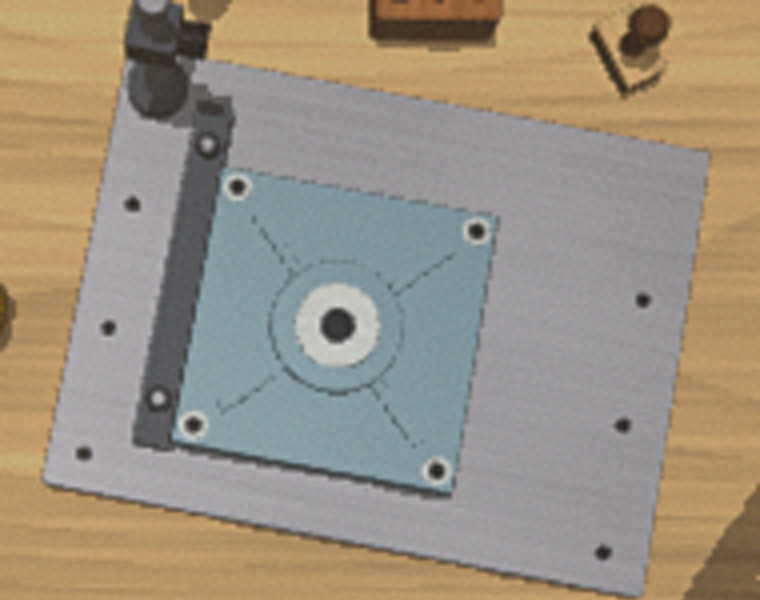

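```bash
python3 -c "
from h import *
print(readout.sense()['ft_force']); r.sign_off()"
```

```text
[ 0.02382073  0.92768354 -0.53403439]
the job is handed in; nothing more can be done
```

The cover is lying on its machined face, boss up and flush along the stop bar. I handed the job in at about 20 s of the 72 s allowed; sign-off gives no verdict.

**How it was done:** I straddled the top edge with the fingers and turned the cover over with the tool while it rested on the front finger. I lowered the edge to roughly 15–18 mm above the plate (estimated from the finger position) and slid the finger out. Then I pushed the cover square to the bar with both open fingertips. It slid at about 6–7 N, and the push ended at about 15 N with no more movement.

**Last checks, with the arm clear:**
- **Angle:** the cover measures 81.0° in the top view, against 81.0° for the bar, and I see no gap.
- **Position:** its centre measures 73 mm before the bar's face and about 18 mm along from the bar's middle. A flush cover should read 75 mm, so the 2 mm difference is within the camera calibration.
- **Surroundings:** the jar, pen block and ink stamp look unmoved in the pictures; I did not measure them.

I did not measure how fast the cover turned or its exact height and tilt; it simply looks flat in both views.

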